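# Swap the status tag on a polishing machine

### The job

The polishing machine is going out of service. Take the green tag off the hook on its front and put it away upright in a free slot of the tag rack, pushed fully down, then hang the red tag on the hook with its marked face outward, away from the machine. Leave the yellow and blue tags in their slots and don't push the bottle and the jar about.

Things in the scene. Friction and masses are not known exactly. Their poses are not given: they have to be found in the camera images.
- red_tag_centre (a point): centre of the red tag: a stiff plate 56 mm wide (its y), 96 tall (z, up), 6 thick (x), 40 g, starting upright in the rack. Marked face along its -x: red, white disc with red bar; back (+x) plain grey; seen from above, front half of the edge red, back half grey. 18 mm square hang hole 32 mm above this point. Easily gripped from above by its two side edges, so the hook passes between the fingers
- red_tag_hole (a point): centre of the red tag's hang hole (18 x 18 mm), half-way through the thickness; axes as the tag's
- green_tag_centre (a point): centre of the green status tag: same plate, size, axes, hole and grip as the red one; marked face (-x) green with a white tick, back light grey. It starts hanging on the machine's hook, upright, marked face outward
- green_tag_hole (a point): centre of the green tag's hang hole (18 x 18 mm); axes as the tag's
- yellow_tag_centre (a point): centre of the yellow tag, same plate, standing in the rack: leave it
- blue_tag_centre (a point): centre of the blue tag, same plate, standing in the rack: leave it
- hook_bar (a point): point on the axis of the machine's tag hook, 50 mm out from its front face: a fixed steel rod, 5 mm thick, running level and square out of the face along this point's -x (outward); z up. The level part runs from x = +50 mm (the face) to -25 mm; then the end slopes up 8 mm over 18 mm to the tip. A hung tag has its hole's centre 6.5 mm below the axis
- hook_tip (a point): end of the hook's upturned tip (centre of the rounded end), 43 mm further out than hook_bar and 8 mm higher; axes as hook_bar's
- polisher: black bench-top polishing machine, 360 mm wide, 580 deep, deck 215 high, fixed. Origin at bench level under the middle of its front face; front looks along its -x, z up. Front face vertical to z = 145 mm, then sloping back 22 degrees from level. hook_bar lies at x -50, y +50, z 130 mm; a red emergency stop stands 34 mm out at y -125, z 85 mm
- tag_rack: grey grooved block, 141 (its x) by 76 (y) by 42 mm high, fixed; origin at the centre of its underside. Four slots 11 mm wide run along its y, open at ends and top, at x = -45, -15, +15, +45 mm; slot floor at z = 8 mm: a tag fully down has its centre at z = 56 mm. Red, yellow and blue tags stand in three, marked faces towards the rack's -x; one slot is free
- rack_top (a point): point at the centre of the rack's top face, 42 mm above the bench; axes as the rack's
- wash_bottle_mid (a point): middle of a white wash bottle with red cap and spout, 72 mm diameter, 211 mm tall over all; this point is 75 mm above its base
- jar_mid (a point): middle of a small lidded jar, 58 mm diameter, 65 mm tall
Not all that is in view belongs to the job. Leave any brown or pink look-alike of the part that bears green_tag_centre alone.

How it is judged (in metres and radians):
On the way, in this order (a step that is already met when the one before it is completed fails the run):
1. the green tag stands fully down in a free slot of the rack (x of green_tag_centre in the frame of tag_rack between -0.055 and 0.055 m and y of green_tag_centre in the frame of tag_rack between -0.02 and 0.02 m and z of green_tag_centre in the frame of tag_rack below 0.06 m and angle between green_tag_centre's own z axis and vertical below 0.2 rad and linear speed of green_tag below 0.03 m/s), for 0.2 s.
2. the red tag hangs on the hook by its hole, marked face outward (x of red_tag_hole in the frame of hook_bar between -0.033 and 0.048 m and y of red_tag_hole in the frame of hook_bar between -0.01 and 0.01 m and z of red_tag_hole in the frame of hook_bar between -0.011 and 0.002 m and x of hook_tip in the frame of red_tag_centre below -0.008 m and angle between the x axis of red_tag_centre and the x axis of hook_bar, either way round below 0.6 rad and angle between red_tag_centre's own z axis and vertical below 0.25 rad and linear speed of red_tag below 0.03 m/s), for 0.2 s.
At the end, for the whole second after the job is handed in: Red tag hangs still on the hook by its hole, behind the tip, marked face outward (within 34 degrees of square), upright within 14 degrees. Green tag stands in a rack slot, either way round: down within 4 mm, within 20 mm of mid-slot, upright within 11 degrees. Both at rest (all of step 1 and all of step 2); the robot touches nothing.
It fails at once if the yellow tag is shifted more than 12 mm (distance of yellow_tag_centre from where it was at the start of the episode above 0.012 m).
It fails at once if the blue tag is shifted more than 12 mm (distance of blue_tag_centre from where it was at the start of the episode above 0.012 m).
It fails at once if the wash bottle is pushed more than 20 mm or knocked over (distance of wash_bottle_mid from where it was at the start of the episode above 0.02 m).
It fails at once if the jar is pushed more than 20 mm or knocked over (distance of jar_mid from where it was at the start of the episode above 0.02 m).
It also fails if it takes over 66 s, if anything falls off the work surface, if the arm or the gripper's body presses on something with over 40 N, if the wrist force passes 120 N, or if a joint passes its speed limit or range.

### The arm

A 7-joint arm with a two-finger parallel gripper is mounted at the origin on the work surface. World frame = base frame: x ahead of the robot, y to its left, z up, the work surface at z = 0. Lengths are in mm, angles in rad, forces in N, time in s.
With the tool pointing down it reaches from about 400 to 850 mm from the base axis. Payload 6.9 kg.
Tool frame: the origin (TCP) lies on the centre line of the jaws, within the pads' length; the fingertips stand 25 mm ahead of it and the grasp point (between the pads) lies 6 mm ahead of it (tip_extent is the distance from the TCP to the fingertips, in mm); z points along the fingers, x is the direction in which the jaws open and shut, and the axes are right-handed (so a half turn about z gives the same grasp; the last joint's range is limited). The gripper opens to 85 mm and grips with 20 to 120 N. Pads are 22 mm wide; open, the fingers measure 114 mm over their backs; the gripper's body (76 mm by 85 mm) begins 54 mm behind the grasp point. The pads swing forward as they close: fully open they stand 13 mm farther back than shut.
Start: joints at [1.341, 0.507, -0.238, 1.5, 0.126, 1.149, -0.155], TCP at [205.333, -590.297, 256.275] pointing down, gripper open.
Joint ranges: [-3.08, 3.08], [-0.24, 2.05], [-1.43, 1.35], [0, 2.5], [-1.52, 4.66], [0.17, 1.96], [-2.89, 2.89]. Speed limits (rad/s): [2.39, 2.39, 3.14, 3.14, 3.14, 3.14, 3.14].

### API

Orientations are given as a 3x3 rotation matrix whose columns are the frame's x, y, z axes.
In Python, from station import read_state, read_camera, sign_off, tip_extent gives the robot as it stands. The module is installed in compiled form; this text tells all that it offers.
- The arm moves only by the shell command python3 -m jog 'ROWS' [FORCE]. ROWS is a JSON object of lists of equal length, an entry for each row: "xyz": the shift along the tool's x, y, z each as a share of 500 mm, from -1 to 1, a list of three; "yaw": the turn about the tool's z as a share of 180 degrees, from -1 to 1; "fingers": the closure, from -1 (fully open) to 1 (shut). A call has 1 to 10 rows; each row is the pose to reach, as a shift and turn from the pose commanded when the call began, along the tool's axes at that moment, turning the shorter way round; what a row does not reach only later rows make up. A row lasts 1/12 s, in which the tool goes at most 41.7 mm and 7.16 degrees, less where a joint would pass 70% of its speed; a pose out of reach is approached as far as the arm can. A call with a number of a shift or a turn outside -1 to 1 is refused whole. A call with a gripper value outside its range is refused whole. The fingers move at their own pace and stop on an object; FORCE is the grip in N (left out, the last holds). Time passes only in rows, so rows that repeat a pose let the fingers close. It gives the time, the measured TCP pose, the force and the opening at its end, in the units of the state.
- read_state(): the state, without advancing time (a new reading comes with each control period).
- read_camera(name): name is "side" or "top"; returns a dict with "frame" (384x512x3 uint8, blue, green, red), "z_map" (384x512 float32, mm along the optical axis (not along the pixel's ray), 0 where there is no reading), "fx", "fy", "cx", "cy" (pixels), "R" (3x3) and "t" (3): a world point X has camera coordinates R X + t. Camera axes: x right, y down, z forward; pixel columns grow to the right and rows downward; lengths in mm; the calibration is good to about 2 mm. A picture is of the moment at which its call begins.
- sign_off(): hands the job in, once; it reports no verdict.
The state is a dict: "clock": time; "joint_positions": joint angles; "dq": joint speeds; "joint_efforts": joint torques, N m; "ee_pos": TCP position; "tcp_rot": TCP orientation; "wrist_force": force on the tool from outside, world axes, zero at the start; "moment": the same for the moment, N m; "width": finger opening in mm.
Only numpy, scipy, OpenCV 4.12 (cv2) and the standard library are available. Lean on these libraries where they do the work, as an engineer would, in place of code of your own. Each camera call takes 0.05 s, during which the arm holds its last target.

## Working session

There is one attempt and no reset: what is moved stays moved. The work goes in short steps, Python scripts to look and compute and a shell command to move; the robot and the scene stay as the last step left them, time stands still between calls to the robot, and variables do not carry over. Pictures are saved under pics/ and viewed, and the job is handed in when it is done.

```bash
mkdir -p pics
python3 - <<'E'
from station import *
import cv2,numpy as np
s=read_state();print({k:np.round(v,3).tolist() for k,v in s.items()},tip_extent)
for n in("top","side"):
    c=read_camera(n);cv2.imwrite(f"pics/{n}0.png",c["frame"]);np.savez(f"{n}0.npz",**c)
    print(n,c["fx"],c["fy"],c["cx"],c["cy"],np.round(c["R"],3).tolist(),np.round(c["t"],1),"campos",np.round(-c["R"].T@c["t"]))
E
```

```text
{'clock': 0.0, 'joint_positions': [1.341, 0.508, -0.238, 1.501, 0.126, 1.149, -0.155], 'dq': [-0.0, 0.0, -0.0, 0.0, -0.001, -0.001, 0.001], 'joint_efforts': [-0.001, -62.06, -2.187, -24.965, 0.013, 0.012, -0.0], 'ee_pos': [205.131, -589.903, 255.455], 'tcp_rot': [[0.329, -0.944, -0.001], [-0.944, -0.329, 0.002], [-0.002, 0.0, -1.0]], 'wrist_force': [-0.229, -0.924, 0.03], 'moment': [-0.01, 0.046, -0.04], 'width': 85.319} 25.0
top 350.96543321566935 350.96543321566935 257.2193523296913 195.49129138573622 [[0.046, -0.999, 0.001], [-0.978, -0.045, -0.205], [0.205, 0.008, -0.979]] [  6.2 596.8 851.5] campos [409.  26. 956.]
side 422.9640971303019 422.9640971303019 258.78262115659817 189.68891628101755 [[0.966, -0.259, -0.006], [-0.143, -0.514, -0.846], [0.216, 0.818, -0.534]] [-560.6  198.4  861.4] campos [ 384. -747.  624.]
```

View pics/top0.png

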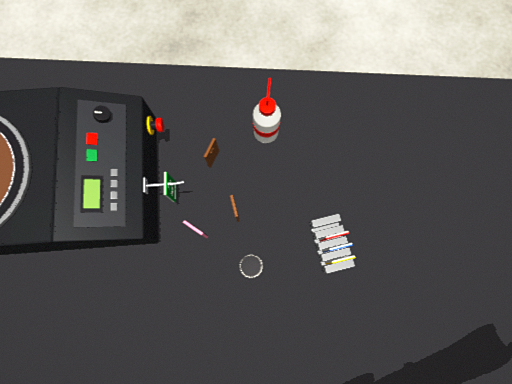

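View pics/side0.png

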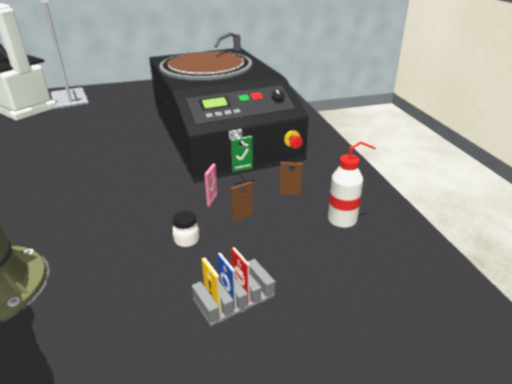

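The top view shows the machine at left, facing right (world -y). The green tag hangs on the hook at (172,187). The rack at (333,243) holds red (~338,236), blue (~341,248) and yellow (~344,260), and the upper slot looks free. Candidates for the green tag are green (172,187), brown (211,149), brown (234,207) and pink (195,229). Only the green one is on the hook. I'll confirm that in enlarged crops.

Run:
```python
import cv2,numpy as np
t=cv2.imread("pics/top0.png");s=cv2.imread("pics/side0.png")
a=cv2.resize(t[150:225,130:220],None,fx=4.4,fy=4.4,interpolation=cv2.INTER_CUBIC)
b=cv2.resize(t[205:280,300:365],None,fx=4.4,fy=4.4,interpolation=cv2.INTER_CUBIC)
c=cv2.resize(s[120:190,200:290],None,fx=4.0,fy=4.0,interpolation=cv2.INTER_CUBIC)
d=cv2.resize(s[240:325,185:285],None,fx=3.0,fy=3.0,interpolation=cv2.INTER_CUBIC)
o=np.zeros((600,760,3),np.uint8)
o[:a.shape[0],:a.shape[1]]=a;o[:b.shape[0],410:410+b.shape[1]]=b
o[335:335+255,:300]=d[:255];o[335:335+265,390:390+360]=c[:265]
cv2.imwrite("pics/crop0.png",o)
```

```text
(no output)
```

View pics/crop0.png

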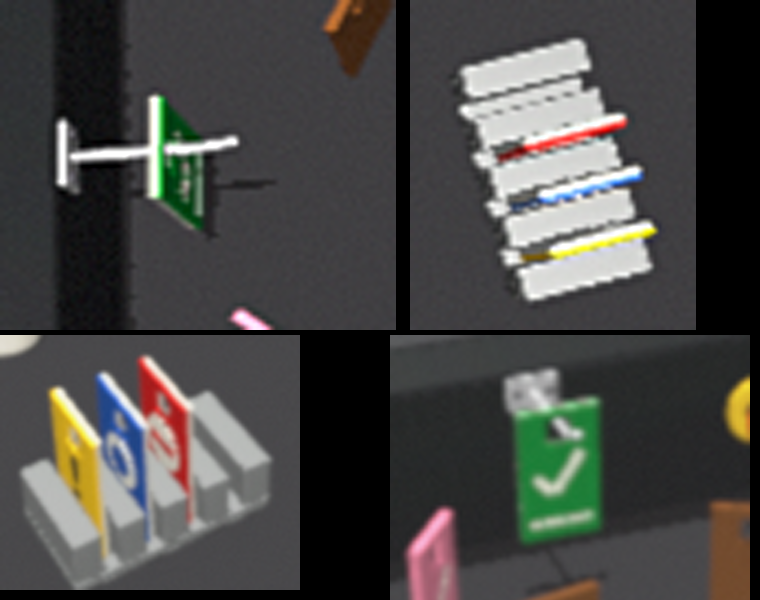

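The crops confirm it: the green plate with the tick is on the hook. The two browns and the pink are decoys standing on the bench. The rack's coloured edge halves face down in the image, so rack +x points up and the top slot (x=+45) is free. Red is at +15, blue at -15 and yellow at -45.

```bash
cat > h.py <<'E'
import numpy as np,cv2
def ray(c,uv,z):
    uv=np.atleast_2d(np.asarray(uv,float));R=c["R"];o=-R.T@c["t"]
    d=np.c_[(uv[:,0]-c["cx"])/c["fx"],(uv[:,1]-c["cy"])/c["fy"],np.ones(len(uv))]@R
    return o+d*((z-o[2])/d[:,2])[:,None]
def dep(c,uv):
    uv=np.atleast_2d(np.asarray(uv,int));Z=c["z_map"][uv[:,1],uv[:,0]].astype(float)
    d=np.c_[(uv[:,0]-c["cx"])/c["fx"],(uv[:,1]-c["cy"])/c["fy"],np.ones(len(uv))]*Z[:,None]
    return (d-c["t"])@c["R"]
def cloud(c,box=None,m=None):
    m=np.ones(c["z_map"].shape,bool) if m is None else m
    m=m&(c["z_map"]>0)
    if box:
        b=np.zeros_like(m);b[box[1]:box[3],box[0]:box[2]]=1;m=m&b
    v,u=np.nonzero(m);uv=np.c_[u,v];return uv,dep(c,uv)
E
python3 - <<'E'
from h import *
T=dict(np.load("top0.npz"));S=dict(np.load("side0.npz"))
hsv=cv2.cvtColor(T["frame"],cv2.COLOR_BGR2HSV)
# rack top from depth+colour
uv,P=cloud(T,(295,195,370,285))
f=T["frame"][uv[:,1],uv[:,0]].astype(int)
k=(abs(P[:,2]-42)<7)&(f.min(1)>120)
print("racktop n",k.sum(),"z med",np.median(P[k,2]))
Q=ray(T,uv[k],42)[:,:2].astype(np.float32)
r=cv2.minAreaRect(Q);print("rack rect",r);print(cv2.boxPoints(r).round(1).tolist())
# tags by hue in side and top
for n,lo,hi in(("green",(45,80,40),(85,255,255)),("red",(0,120,60),(8,255,255)),("blue",(105,90,60),(130,255,255)),("yellow",(22,120,90),(34,255,255))):
  for cn,c in(("top",T),("side",S)):
    h=cv2.cvtColor(c["frame"],cv2.COLOR_BGR2HSV);m=cv2.inRange(h,np.array(lo),np.array(hi))
    nb,l,st,ce=cv2.connectedComponentsWithStats(m)
    for i in range(1,nb):
      if st[i,4]>12:
        uv,P=cloud(c,m=(l==i))
        print(n,cn,st[i].tolist(),ce[i].round(1), "P med",np.median(P,0).round(1),"zmax",np.percentile(P[:,2],97).round(1))
# hook
uv,P=cloud(T,(138,170,192,205));f=T["frame"][uv[:,1],uv[:,0]].astype(int)
k=(f.min(1)>130)
for a,p,g in zip(uv[k],P[k],f[k]):
    if a[0]%3==0: print(a,p.round(0),end=";")
E
```

```text
racktop n 1074 z med 41.09876986971378
rack rect ((484.4796142578125, -166.29466247558594), (140.2012939453125, 76.15480041503906), 16.771728515625)
[[406.3999938964844, -150.10000610351562], [428.29998779296875, -223.0], [562.5999755859375, -182.5], [540.5999755859375, -109.5999984741211]]
green top [86, 149, 12, 13, 142] [ 91.2 154.8] P med [646.4 414.9 191. ] zmax 194.8
green top [166, 172, 11, 30, 165] [169.8 187.1] P med [595.9 251.2 110.7] zmax 140.2
green side [238, 94, 12, 8, 71] [243.6  97.2] P med [647.7 417.5 192. ] zmax 197.2
green side [202, 97, 26, 12, 82] [214.2 102.5] P med [556.9 402.  188.2] zmax 197.7
green side [231, 137, 23, 36, 567] [241.7 153.9] P med [601.8 255.6  91.8] zmax 138.3
red top [259, 77, 17, 39, 312] [267.2 102.3] P med [798.9  18.4 169.2] zmax 207.8
red top [155, 117, 9, 15, 106] [159.1 124.3] P med [767.  297.6  96.3] zmax 104.2
red top [253, 125, 27, 12, 103] [265.1 132.3] P med [767.2  20.3  65. ] zmax 79.1
red top [86, 132, 12, 13, 134] [ 91.5 138.3] P med [685.9 419.9 191.1] zmax 195.7
red top [320, 232, 29, 9, 47] [333.5 236.6] P med [ 495.5 
[... 2051 characters left out ...]
71 184] [601. 243. 129.];[174 184] [601. 235. 131.];[144 185] [593. 305. 139.];[147 185] [595. 300. 131.];[150 185] [595. 293. 131.];[153 185] [596. 285. 132.];[156 185] [596. 279. 130.];[159 185] [597. 271. 130.];[162 185] [597. 264. 129.];[165 185] [596. 255. 137.];[144 186] [590. 303. 143.];[147 186] [593. 300. 130.];[165 186] [593. 255. 137.];[144 187] [587. 303. 142.];[165 187] [591. 254. 138.];[144 188] [585. 303. 140.];[165 188] [588. 254. 140.];[144 189] [582. 302. 143.];[165 189] [585. 253. 140.];[144 190] [580. 302. 142.];[165 190] [583. 254. 138.];[144 191] [578. 302. 141.];[165 191] [581. 253. 137.];[165 192] [578. 253. 138.];[165 193] [576. 253. 138.];[165 194] [573. 252. 140.];
```

Run:
```python
from h import *
T=dict(np.load("top0.npz"));S=dict(np.load("side0.npz"))
uv,P=cloud(T,(147,176,182,192));f=T["frame"][uv[:,1],uv[:,0]].astype(int)
k=(f.min(1)>110)&(abs(P[:,2]-131)<5)&((uv[:,0]<164)|(uv[:,0]>167))
# rod visible top surface, ray at z=131
Q=ray(T,uv[k],131)[:,:2]; Q=Q[(Q[:,1]>222)&(Q[:,1]<297)]
vx,vy,x0,y0=cv2.fitLine(Q.astype(np.float32),cv2.DIST_HUBER,0,.01,.01).ravel();print("rod",vx,vy,x0,y0,"ang",np.degrees(np.arctan2(vy,vx)))
for n,(b,z) in {"green":((160,165,172,200),139.5),"red":((310,226,355,245),104),"blue":((310,240,358,255),104),"yellow":((310,253,360,268),104)}.items():
    uv,P=cloud(T,b);k=abs(P[:,2]-z)<5
    Q=ray(T,uv[k],z)[:,:2].astype(np.float32);r=cv2.minAreaRect(Q)
    a=cv2.fitLine(Q,cv2.DIST_HUBER,0,.01,.01).ravel()
    print(n,k.sum(),"z",np.median(P[k,2]).round(1),[np.round(x,1) for x in r],"mean",Q.mean(0),"line ang",np.degrees(np.arctan2(a[1],a[0])))
# tip
uv,P=cloud(T,(176,176,192,192));f=T["frame"][uv[:,1],uv[:,0]].astype(int)
k=(f.min(1)>90)&(P[:,2]>120);i=np.argmin(P[k][:,1]);print("tip",P[k][i],uv[k][i], ray(T,uv[k][i],139))
# hook plate face -> polisher face via side cloud
uv,P=cloud(S,(180,140,232,165));k=(P[:,2]<140)&(P[:,2]>20)&(P[:,1]>280)&(P[:,1]<330);
if k.sum()>10: print("face",k.sum(),cv2.fitLine(P[k][:,:2].astype(np.float32),cv2.DIST_HUBER,0,.01,.01).ravel())
uv,P=cloud(T,(215,80,290,150));k=P[:,2]>30;print("bottle",P[k].min(0),P[k].max(0))
uv,P=cloud(T,(235,250,270,285));k=P[:,2]>40;print("jar",P[k].min(0),P[k].max(0))
```

```text
rod 0.121377334 -0.99260646 599.27814 262.19443 ang -83.0284
green 58 z 138.2 [array([600.4, 252.4]), array([54.4,  4.8]), np.float64(5.7)] mean [601.3504  252.94363] line ang 5.393567
red 72 z 102.9 [array([ 486.2, -168.6]), array([33.5, 56.9]), np.float64(16.5)] mean [ 496.86584 -168.56818] line ang -75.4096
blue 60 z 103.4 [array([ 470.9, -173.8]), array([ 5.7, 55.5]), np.float64(16.4)] mean [ 470.9075  -174.04088] line ang -73.270676
yellow 60 z 103.1 [array([ 441.5, -179.6]), array([ 5.9, 55.2]), np.float64(17.4)] mean [ 441.41342 -179.19754] line ang -71.99047
tip [603.93319708 211.45852144 141.63111793] [183 182] [[604.56464333 212.05795425 139.        ]]
face 1092 [9.93847013e-01 1.10761315e-01 5.22710022e+02 3.01136658e+02]
bottle [722.47494183 -16.64246407  30.18304532] [849.8816287  154.12904039 211.04999599]
jar [390.8203959   15.94826851  40.077462  ] [440.18572152  66.20760063  69.23635666]
```

```bash
cat >> h.py <<'E'
def go(x,y,z,a=None):
    from station import read_state
    s=read_state();R=np.array(s["tcp_rot"]);p=np.array(s["ee_pos"])
    d=R.T@(np.array([x,y,z])-p)
    cur=np.degrees(np.arctan2(R[1,0],R[0,0]));t=0 if a is None else -((a-cur+180)%360-180)
    print("t",round(s["clock"],2),"p",p.round(1),"ang",round(cur,1),"tilt",R[:,2].round(3),"F",np.round(s["wrist_force"],1),"w",round(s["width"],1))
    print("shares",(d/500).round(4),"yaw",round(t/180,4),"dist",np.linalg.norm(d).round(1),"rows>=",round(max(np.linalg.norm(d)/41.7,abs(t)/7.16),1))
E
python3 - <<'E'
from h import *
go(360,-240,260,-40);go(600.4,252.4,240,6)
T=dict(np.load("top0.npz"))
uv,P=cloud(T,(310,222,358,262));q=P[:,:2]-[484.5,-166.3];xr=q@[.957,.289]
k=(abs(P[:,2]-104)<5)&(abs(xr-15)<9);Q=ray(T,uv[k],104)[:,:2].astype(np.float32);print("red",k.sum(),cv2.minAreaRect(Q),Q.mean(0))
E
```

```text
t 0.1 p [ 205.1 -589.9  255.5] ang -70.8 tilt [-0.001  0.001 -1.   ] F [ 0.2 -0.1 -0.6] w 85.3
shares [-0.5593 -0.5225 -0.0081] yaw -0.1712 dist 382.7 rows>= 9.2
t 0.1 p [ 205.1 -589.9  255.5] ang -70.8 tilt [-0.001  0.001 -1.   ] F [ 0.2 -0.1 -0.6] w 85.3
shares [-1.3313 -1.3002  0.0331] yaw -0.4268 dist 930.6 rows>= 22.3
red 63 ((499.44091796875, -164.5272216796875), (5.815441131591797, 56.62028503417969), 16.4707088470459) [ 499.5011  -164.91132]
```

```bash
python3 -m jog '{"xyz":[[-0.56,-0.52,-0.01],[-0.56,-0.52,-0.01],[-0.56,-0.52,-0.01],[-0.56,-0.52,-0.01],[-0.56,-0.52,-0.01],[-0.56,-0.52,-0.01],[-0.56,-0.52,-0.01],[-0.56,-0.52,-0.01],[-0.56,-0.52,-0.01],[-0.56,-0.52,-0.01]],"yaw":[-0.17,-0.17,-0.17,-0.17,-0.17,-0.17,-0.17,-0.17,-0.17,-0.17],"fingers":[-1,-1,-1,-1,-1,-1,-1,-1,-1,-1]}' 40; python3 -c "
from h import *
go(500,20,260,-18)"
```

```text
clock: 0.93
ee_pos: [361.3, -233.8, 261.8]
tcp_rot: [[0.769, -0.639, 0.001], [-0.639, -0.769, 0.002], [0.0, -0.002, -1.0]]
wrist_force: [-0.1, -0.5, -0.9]
width: 85.4
t 0.93 p [ 361.3 -233.8  261.8] ang -39.7 tilt [ 0.001  0.002 -1.   ] F [-0.1 -0.5 -0.9] w 85.4
shares [-0.1113 -0.5677  0.0048] yaw -0.1208 dist 289.2 rows>= 6.9
```

```bash
python3 -m jog '{"xyz":[[-0.11,-0.57,0.0],[-0.11,-0.57,0.0],[-0.11,-0.57,0.0],[-0.11,-0.57,0.0],[-0.11,-0.57,0.0],[-0.11,-0.57,0.0],[-0.11,-0.57,0.0],[-0.11,-0.57,0.0],[-0.11,-0.57,0.0]],"yaw":[-0.12,-0.12,-0.12,-0.12,-0.12,-0.12,-0.12,-0.12,-0.12],"fingers":[-1,-1,-1,-1,-1,-1,-1,-1,-1]}' 40; python3 -c "
from h import *
go(600.4,252.4,230,6)"
```

```text
clock: 1.68
ee_pos: [501.4, 15.4, 260.9]
tcp_rot: [[0.949, -0.314, -0.001], [-0.314, -0.949, 0.001], [-0.001, -0.001, -1.0]]
wrist_force: [0.1, -1.5, 0.1]
width: 85.3
t 1.68 p [501.4  15.4 260.9] ang -18.3 tilt [-0.001  0.001 -1.   ] F [ 0.1 -1.5  0.1] w 85.3
shares [ 0.0393 -0.5121  0.0624] yaw -0.135 dist 258.7 rows>= 6.2
```

```bash
python3 -m jog '{"xyz":[[0.039,-0.512,0.062],[0.039,-0.512,0.062],[0.039,-0.512,0.062],[0.039,-0.512,0.062],[0.039,-0.512,0.062],[0.039,-0.512,0.062],[0.039,-0.512,0.062],[0.039,-0.512,0.062],[0.039,-0.512,0.062],[0.039,-0.512,0.062]],"yaw":[-0.135,-0.135,-0.135,-0.135,-0.135,-0.135,-0.135,-0.135,-0.135,-0.135],"fingers":[-1,-1,-1,-1,-1,-1,-1,-1,-1,-1]}' 40; python3 -c "
from h import *
go(600.4,252.4,120,6)"
```

```text
clock: 2.52
ee_pos: [601.4, 246.2, 230.1]
tcp_rot: [[0.995, 0.096, -0.0], [0.096, -0.995, -0.002], [-0.001, 0.002, -1.0]]
wrist_force: [-0.1, -0.5, -1.0]
width: 85.5
t 2.52 p [601.4 246.2 230.1] ang 5.5 tilt [-0.    -0.002 -1.   ] F [-0.1 -0.5 -1. ] w 85.5
shares [-0.0007 -0.0129  0.2201] yaw -0.0026 dist 110.2 rows>= 2.6
```

```bash
python3 -m jog '{"xyz":[[0,0,0],[0,0,0],[0,0,0]],"yaw":[0,0,0],"fingers":[-1,-1,-1]}' 40; python3 -c "
from h import *
go(600.4,252.4,120,6)"
```

```text
clock: 2.77
ee_pos: [601.4, 247.6, 230.8]
tcp_rot: [[0.995, 0.097, 0.001], [0.097, -0.995, -0.001], [0.001, 0.001, -1.0]]
wrist_force: [-1.0, -0.2, 0.2]
width: 85.3
t 2.77 p [601.4 247.6 230.8] ang 5.6 tilt [ 0.001 -0.001 -1.   ] F [-1.  -0.2  0.2] w 85.3
shares [-0.0012 -0.0098  0.2215] yaw -0.0023 dist 110.9 rows>= 2.7
```

```bash
python3 -m jog '{"xyz":[[-0.001,-0.01,0.05],[-0.001,-0.01,0.1],[-0.001,-0.01,0.15],[-0.001,-0.01,0.2],[-0.001,-0.01,0.221],[-0.001,-0.01,0.221],[-0.001,-0.01,0.221],[-0.001,-0.01,0.221]],"yaw":[-0.002,-0.002,-0.002,-0.002,-0.002,-0.002,-0.002,-0.002],"fingers":[-1,-1,-1,-1,-1,-1,-1,-1]}' 40
python3 - <<'E'
from h import *
from station import *
go(600.4,252.4,120,6)
o=np.zeros((600,800,3),np.uint8)
c=read_camera("side");o[:400,:400]=cv2.resize(c["frame"][80:180,190:290],(400,400),interpolation=3)
c=read_camera("top");o[:400,400:]=cv2.resize(c["frame"][140:230,130:220],(400,400),interpolation=3)
cv2.imwrite("pics/pre1.png",o[:400])
E
```

```text
clock: 3.43
ee_pos: [600.9, 254.6, 121.5]
tcp_rot: [[0.994, 0.105, 0.002], [0.105, -0.994, 0.001], [0.002, -0.001, -1.0]]
wrist_force: [0.6, 0.7, 0.0]
width: 85.5
t 3.43 p [600.9 254.6 121.5] ang 6.0 tilt [ 0.002  0.001 -1.   ] F [0.6 0.7 0. ] w 85.5
shares [-0.0015  0.0042  0.0031] yaw 0.0001 dist 2.7 rows>= 0.1
```

View pics/pre1.png

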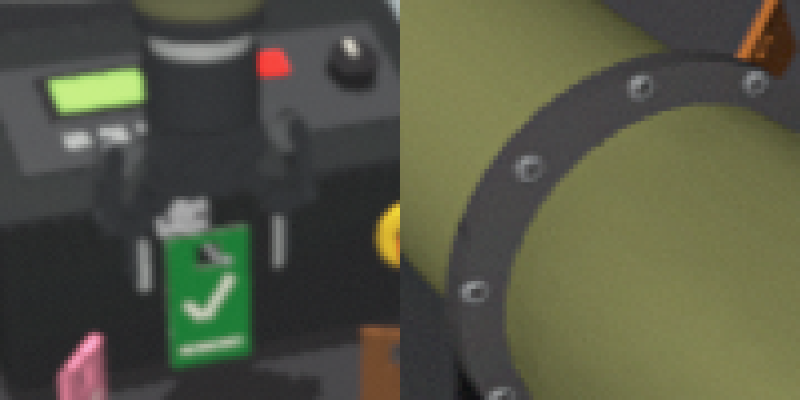

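The side view shows the fingers (crop 143 and 278) straddling the green tag evenly at hole height. Next I close them.

```bash
python3 -m jog '{"xyz":[[-0.001,0.003,0.0],[-0.001,0.003,0.0],[-0.001,0.003,0.0],[-0.001,0.003,0.0],[-0.001,0.003,0.0],[-0.001,0.003,0.0],[-0.001,0.003,0.0],[-0.001,0.003,0.0],[-0.001,0.003,0.0],[-0.001,0.003,0.0]],"yaw":[0,0,0,0,0,0,0,0,0,0],"fingers":[-1,-1,1,1,1,1,1,1,1,1]}' 40
python3 - <<'E'
from h import *
from station import *
go(600.4,252.4,120,6)
c=read_camera("side");cv2.imwrite("pics/grip1.png",cv2.resize(c["frame"][80:180,190:290],(500,500),interpolation=3))
E
```

```text
clock: 4.37
ee_pos: [600.1, 252.6, 120.1]
tcp_rot: [[0.994, 0.105, 0.001], [0.105, -0.994, 0.0], [0.001, -0.0, -1.0]]
wrist_force: [1.0, -1.5, 3.5]
width: 55.5
t 4.37 p [600.1 252.6 120.1] ang 6.0 tilt [ 0.001  0.    -1.   ] F [ 1.  -1.5  3.5] w 55.5
shares [0.0006 0.0004 0.0001] yaw 0.0002 dist 0.4 rows>= 0.0
```

View pics/grip1.png

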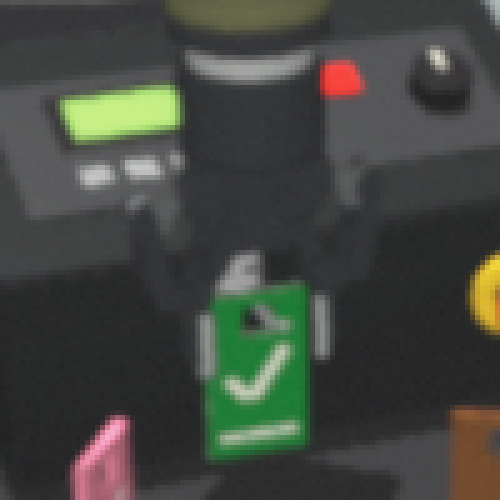

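Run:
```python
from h import *
T=dict(np.load("top0.npz"))
for n,b in(("br1",(198,132,224,166)),("br2",(226,190,244,226)),("pink",(178,215,212,242))):
    uv,P=cloud(T,b);k=P[:,2]>12;print(n,k.sum(),P[k].min(0).round(),P[k].max(0).round())
```

```text
br1 225 [684. 149.  12.] [736. 175.  99.]
br2 75 [533.  79.  19.] [587. 101.  99.]
pink 73 [485. 163.  13.] [516. 211.  98.]
```

```bash
python3 -m jog '{"xyz":[[0,0,-0.008],[0,0,-0.016],[0,0,-0.016],[0,0.02,-0.017],[0,0.04,-0.019],[0,0.06,-0.022],[0,0.08,-0.023],[0,0.1,-0.024],[0,0.12,-0.024],[0,0.12,-0.024]],"yaw":[0,0,0,0,0,0,0,0,0,0],"fingers":[1,1,1,1,1,1,1,1,1,1]}' 40
python3 - <<'E'
from h import *
from station import *
go(600.4,252.4,120,6)
c=read_camera("side");cv2.imwrite("pics/pull1.png",cv2.resize(c["frame"][80:200,180:300],(600,600),interpolation=3))
E
```

```text
clock: 5.25
ee_pos: [606.9, 189.0, 131.5]
tcp_rot: [[0.995, 0.102, -0.0], [0.102, -0.995, -0.002], [-0.0, 0.002, -1.0]]
wrist_force: [0.9, 0.3, -0.9]
width: 55.7
t 5.25 p [606.9 189.  131.5] ang 5.8 tilt [-0.    -0.002 -1.   ] F [ 0.9  0.3 -0.9] w 55.7
shares [-1.000e-04 -1.274e-01  2.280e-02] yaw -0.001 dist 64.7 rows>= 1.6
```

View pics/pull1.png

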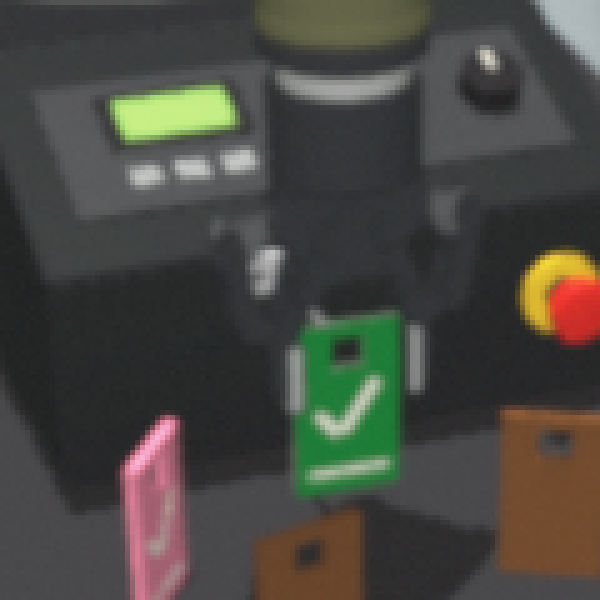

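The green tag is off the hook, with its hole clear at crop (345,350). I'll pull out a little further while rising.

```bash
python3 -m jog '{"xyz":[[0,0.02,-0.02],[0,0.02,-0.08],[0,0.02,-0.15],[0,0.02,-0.22],[0,0.02,-0.26],[0,0.02,-0.26],[0,0.02,-0.26]],"yaw":[0,0,0,0,0,0,0],"fingers":[1,1,1,1,1,1,1]}' 40
python3 - <<'E'
from h import *
from station import *
go(560,20,260,-36)
s=read_state();p=np.array(s["ee_pos"]);R=np.array(s["tcp_rot"])
c=read_camera("side");h=cv2.cvtColor(c["frame"],cv2.COLOR_BGR2HSV);m=cv2.inRange(h,(45,80,40),(85,255,255))
nb,l,st,ce=cv2.connectedComponentsWithStats(m)
for i in range(1,nb):
    if st[i,4]>200:
        uv,P=cloud(c,m=(l==i));L=(P-p)@R
        print(st[i],"tool-frame lo",np.percentile(L,1.5,axis=0).round(1),"hi",np.percentile(L,98.5,axis=0).round(1),"med",np.median(L,0).round(1))
E
```

```text
clock: 5.88
ee_pos: [607.4, 183.5, 263.8]
tcp_rot: [[0.994, 0.106, 0.003], [0.106, -0.994, 0.001], [0.003, -0.001, -1.0]]
wrist_force: [-0.7, -0.5, -1.4]
width: 55.5
t 5.88 p [607.4 183.5 263.8] ang 6.1 tilt [ 0.003  0.001 -1.   ] F [-0.7 -0.5 -1.4] w 55.5
shares [-0.129   0.3151  0.007 ] yaw 0.2338 dist 170.3 rows>= 5.9
[238  93  23  41 709] tool-frame lo [ -28.4 -219.2  -19.5] hi [ 81.8   1.6 138.5] med [ 3.6 -2.6 29.3]
```

```bash
python3 -m jog '{"xyz":[[-0.129,0.315,0.0],[-0.129,0.315,0.0],[-0.129,0.315,0.0],[-0.129,0.315,0.0],[-0.129,0.315,0.0],[-0.129,0.315,0.0],[-0.129,0.315,0.0]],"yaw":[0.234,0.234,0.234,0.234,0.234,0.234,0.234],"fingers":[1,1,1,1,1,1,1]}' 40; python3 -c "
from h import *
go(527.6,-153.3,230,-73.2)"
```

```text
clock: 6.52
ee_pos: [558.8, 18.0, 260.8]
tcp_rot: [[0.804, -0.594, -0.002], [-0.594, -0.804, -0.0], [-0.001, 0.002, -1.0]]
wrist_force: [-0.3, 0.8, -0.9]
width: 55.7
t 6.52 p [558.8  18.  260.8] ang -36.5 tilt [-0.002 -0.    -1.   ] F [-0.3  0.8 -0.9] w 55.7
shares [0.1537 0.3125 0.0618] yaw 0.204 dist 176.8 rows>= 5.1
```

```bash
python3 -m jog '{"xyz":[[0.154,0.312,0.062],[0.154,0.312,0.062],[0.154,0.312,0.062],[0.154,0.312,0.062],[0.154,0.312,0.062],[0.154,0.312,0.062],[0.154,0.312,0.062],[0.154,0.312,0.062]],"yaw":[0.204,0.204,0.204,0.204,0.204,0.204,0.204,0.204],"fingers":[1,1,1,1,1,1,1,1]}' 40
python3 - <<'E'
from h import *
from station import *
go(527.6,-153.3,200,-73.2)
s=read_state();p=np.array(s["ee_pos"]);R=np.array(s["tcp_rot"])
for n in("side","top"):
    c=read_camera(n);cv2.imwrite(f"pics/{n}2.png",c["frame"]);np.savez(n+"2.npz",**c)
    h=cv2.cvtColor(c["frame"],cv2.COLOR_BGR2HSV);m=cv2.inRange(h,(45,80,40),(85,255,255))
    uv,P=cloud(c,m=m>0);L=(P-p)@R;k=(abs(L)<[60,40,120]).all(1)
    if k.sum()>5:
        L=L[k];a=np.polyfit(L[:,2],L[:,1],1);b=np.polyfit(L[:,0],L[:,1],1)
        print(n,k.sum(),"lo",np.percentile(L,1.5,axis=0).round(1),"hi",np.percentile(L,98.5,axis=0).round(1),"med",np.median(L,0).round(1),"slope y/z",a.round(3),"y/x",b.round(3))
E
```

```text
clock: 7.18
ee_pos: [530.3, -150.1, 230.4]
tcp_rot: [[0.302, -0.953, -0.001], [-0.953, -0.302, 0.001], [-0.001, 0.0, -1.0]]
wrist_force: [0.4, 1.0, 0.4]
width: 55.4
t 7.18 p [ 530.3 -150.1  230.4] ang -72.4 tilt [-0.001  0.001 -1.   ] F [0.4 1.  0.4] w 55.4
shares [0.0046 0.007  0.0607] yaw 0.0045 dist 30.7 rows>= 0.7
side 475 lo [-28.4  -3.5 -32.2] hi [26.7 10.3 74.5] med [-6.8 -1.4 35.7] slope y/z [-0.018 -0.713] y/x [ 0.03  -1.127]
```

View pics/side2.png

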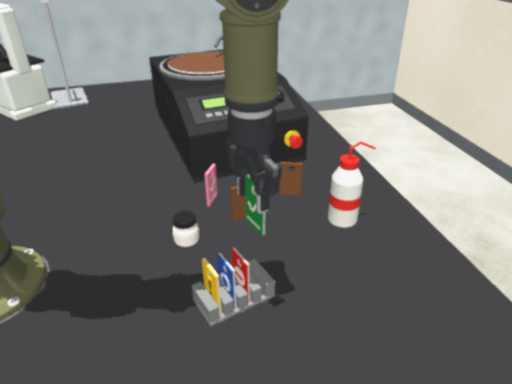

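```bash
cat >> h.py <<'E'
RC=np.array([484.5,-166.3]);RX=np.array([.9575,.2885]);RY=np.array([-.2885,.9575])
HS={"green":((45,80,40),(85,255,255)),"red":((0,120,60),(8,255,255)),"blue":((105,90,60),(130,255,255)),"yellow":((22,120,90),(34,255,255))}
def faces(c,names,zlo=45,zhi=300):
    h=cv2.cvtColor(c["frame"],cv2.COLOR_BGR2HSV)
    for n in names:
        m=cv2.morphologyEx(cv2.inRange(h,*HS[n]),cv2.MORPH_CLOSE,np.ones((3,3)))>0
        uv,P=cloud(c,m=m);q=P[:,:2]-RC;X=q@RX;Y=q@RY;k=(abs(X)<75)&(abs(Y)<50)&(P[:,2]>zlo)&(P[:,2]<zhi)
        if k.sum()<5: continue
        L=np.c_[X,Y,P[:,2]][k];g=abs(L[:,0]-np.median(L[:,0]))<6;L=L[g]
        A=np.c_[L[:,1]-np.median(L[:,1]),L[:,2]-np.median(L[:,2]),np.ones(len(L))];s=np.linalg.lstsq(A,L[:,0],rcond=None)[0]
        print(n,g.sum(),"rack-frame med",np.median(L,0).round(1),"lo",np.percentile(L,2,axis=0).round(1),"hi",np.percentile(L,98,axis=0).round(1),"dx/dy,dx/dz",s[:2].round(3))
E
python3 - <<'E'
from h import *
faces(dict(np.load("side0.npz")),["red","blue","yellow"]);faces(dict(np.load("side2.npz")),["green","red","blue","yellow"])
E
```

```text
red 255 rack-frame med [13.7 -6.5 84.3] lo [ 12.5 -28.7  48.8] hi [ 18.1  26.1 105.3] dx/dy,dx/dz [ 0.    -0.003]
blue 262 rack-frame med [-16.3  -2.4  83. ] lo [-18.  -28.7  46.7] hi [-13.7  26.4 105.4] dx/dy,dx/dz [-0.009  0.014]
yellow 343 rack-frame med [-46.3  -1.   77.8] lo [-47.3 -26.1  46.1] hi [-42.8  29.1 104.8] dx/dy,dx/dz [-0.007  0.007]
green 514 rack-frame med [ 49.8   9.2 189.6] lo [ 48.8 -24.  156.2] hi [ 51.8  30.6 249.2] dx/dy,dx/dz [-0.011  0.004]
red 251 rack-frame med [13.7 -9.1 85.5] lo [ 12.6 -29.2  48.9] hi [ 16.8  26.4 105. ] dx/dy,dx/dz [-0.004  0.004]
blue 266 rack-frame med [-16.3  -1.1  82.6] lo [-17.9 -28.4  46.4] hi [-13.7  26.7 105. ] dx/dy,dx/dz [-0.01   0.013]
yellow 351 rack-frame med [-46.3  -0.1  77.8] lo [-47.2 -25.7  46.1] hi [-43.   29.1 104.6] dx/dy,dx/dz [-0.008  0.01 ]
```

```bash
python3 -c "
from h import *
go(525.2,-154.5,135,-73.2)"
```

```text
t 7.28 p [ 530.4 -150.   230.7] ang -72.4 tilt [-0.     0.001 -1.   ] F [1.3 0.2 0.1] w 55.3
shares [0.0057 0.0127 0.1914] yaw 0.0042 dist 95.9 rows>= 2.3
```

```bash
python3 -m jog '{"xyz":[[0.006,0.0125,0.02],[0.006,0.0125,0.06],[0.006,0.0125,0.11],[0.006,0.0125,0.16],[0.006,0.0125,0.19],[0.006,0.0125,0.19],[0.006,0.0125,0.19],[0.006,0.0125,0.19],[0.006,0.0125,0.19]],"yaw":[0.004,0.004,0.004,0.004,0.004,0.004,0.004,0.004,0.004],"fingers":[1,1,1,1,1,1,1,1,1]}' 40
python3 - <<'E'
from h import *
from station import *
go(525.2,-154.5,135,-73.2)
c=read_camera("side");faces(c,["green","red","blue"]);cv2.imwrite("pics/ins1.png",cv2.resize(c["frame"][190:330,170:310],(560,560),interpolation=3))
E
```

```text
clock: 8.03
ee_pos: [525.9, -156.4, 137.2]
tcp_rot: [[0.285, -0.959, 0.002], [-0.959, -0.285, -0.0], [0.001, -0.002, -1.0]]
wrist_force: [0.1, 0.3, -0.6]
width: 55.1
t 8.03 p [ 525.9 -156.4  137.2] ang -73.5 tilt [ 0.002 -0.    -1.   ] F [ 0.1  0.3 -0.6] w 55.1
shares [-0.0041  0.0002  0.0043] yaw -0.0014 dist 3.0 rows>= 0.1
green 409 rack-frame med [43.9  5.6 95. ] lo [ 42.7 -29.2  63.3] hi [ 46.5  26.5 155.2] dx/dy,dx/dz [-0.002  0.002]
red 247 rack-frame med [13.7 -7.9 85.6] lo [ 12.7 -28.6  49. ] hi [ 16.8  26.2 105.3] dx/dy,dx/dz [-0.005 -0.001]
blue 273 rack-frame med [-16.4  -3.   82.1] lo [-18.  -28.6  47.6] hi [-14.1  26.7 105.1] dx/dy,dx/dz [-0.011  0.015]
```

View pics/ins1.png

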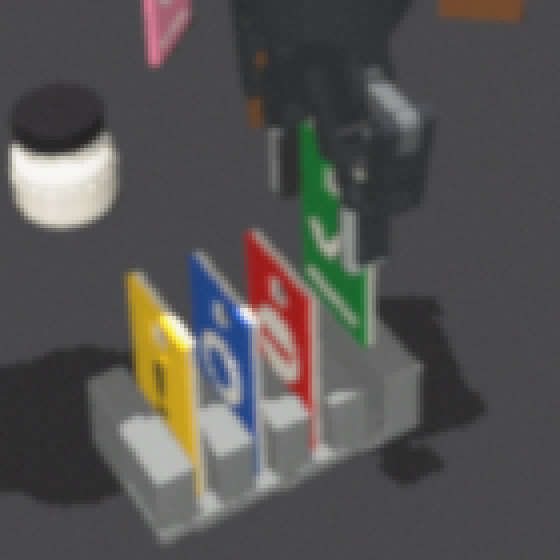

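The green plate hangs square above the free slot. Its face is at x=43.9, against 43.7 expected from the 30 mm pitch. Next I insert it.

```bash
python3 -m jog '{"xyz":[[0,0,0.015],[0,0,0.03],[0,0,0.045],[0,0,0.06],[0,0,0.075],[0,0,0.085],[0,0,0.092],[0,0,0.092],[0,0,0.092]],"yaw":[0,0,0,0,0,0,0,0,0],"fingers":[1,1,1,1,1,1,1,1,1]}' 40
python3 - <<'E'
from h import *
from station import *
go(525.9,-156.4,86,-73.2)
c=read_camera("side");faces(c,["green","red","blue"])
E
```

```text
clock: 8.83
ee_pos: [524.9, -156.6, 89.6]
tcp_rot: [[0.284, -0.959, -0.0], [-0.959, -0.284, 0.0], [-0.0, 0.0, -1.0]]
wrist_force: [0.8, 0.5, -1.1]
width: 55.4
t 8.83 p [ 524.9 -156.6   89.6] ang -73.5 tilt [-0.  0. -1.] F [ 0.8  0.5 -1.1] w 55.4
shares [ 0.0001 -0.0021  0.0072] yaw -0.0017 dist 3.7 rows>= 0.1
green 162 rack-frame med [43.  10.2 78.6] lo [ 41.6 -28.9  45.8] hi [ 44.4  26.5 109.4] dx/dy,dx/dz [0.006 0.009]
red 251 rack-frame med [13.7 -8.7 85.6] lo [ 12.5 -28.8  48.3] hi [ 16.6  26.6 105.6] dx/dy,dx/dz [-0.002 -0.005]
blue 268 rack-frame med [-16.4  -2.8  82.6] lo [-17.8 -29.   47.1] hi [-13.8  26.8 105.1] dx/dy,dx/dz [-0.011  0.015]
```

```bash
python3 -m jog '{"xyz":[[0,0,0.004],[0,0,0.008],[0,0,0.009],[0,0,0.009]],"yaw":[0,0,0,0],"fingers":[1,1,1,1]}' 40; python3 -m jog '{"xyz":[[0,0,0],[0,0,0],[0,0,0],[0,0,0],[0,0,0],[0,0,0]],"yaw":[0,0,0,0,0,0],"fingers":[-1,-1,-1,-1,-1,-1]}' 40
python3 - <<'E'
from h import *
from station import *
go(525.9,-156.4,86,-73.2)
c=read_camera("side");faces(c,["green","red","blue"])
E
```

```text
clock: 9.22
ee_pos: [524.9, -156.7, 85.3]
tcp_rot: [[0.284, -0.959, 0.0], [-0.959, -0.284, -0.0], [0.0, -0.0, -1.0]]
wrist_force: [0.1, 0.4, 0.2]
width: 55.3
clock: 9.72
ee_pos: [524.9, -156.7, 85.3]
tcp_rot: [[0.284, -0.959, 0.0], [-0.959, -0.284, 0.0], [0.0, -0.0, -1.0]]
wrist_force: [-0.9, -0.3, 0.3]
width: 85.5
t 9.72 p [ 524.9 -156.7   85.3] ang -73.5 tilt [ 0.  0. -1.] F [-0.9 -0.3  0.3] w 85.5
shares [-0.     -0.0021 -0.0013] yaw -0.0018 dist 1.2 rows>= 0.0
green 240 rack-frame med [42.9  1.3 79.1] lo [ 41.8 -26.3  47.1] hi [ 45.8  26.  104. ] dx/dy,dx/dz [0.017 0.002]
red 251 rack-frame med [13.7 -7.8 85.7] lo [ 12.4 -29.2  49.2] hi [ 16.6  25.7 105.4] dx/dy,dx/dz [-0.004 -0.003]
blue 265 rack-frame med [-16.3  -3.1  83.5] lo [-18.  -28.4  47.7] hi [-13.6  26.8 104.9] dx/dy,dx/dz [-0.01   0.018]
```

```bash
python3 -m jog '{"xyz":[[0,0,-0.02],[0,0,-0.06],[0,0,-0.12],[0,0,-0.18],[0,0,-0.18],[0,0.06,-0.18],[0,0.06,-0.18],[0,0.06,-0.18]],"yaw":[0,0,0,0,0,0,0,0],"fingers":[-1,-1,-1,-1,-1,-1,-1,-1]}' 40
python3 - <<'E'
from h import *
from station import *
go(499.4,-163.9,84,-73.3)
c=read_camera("side");faces(c,["green","red","blue"]);cv2.imwrite("pics/gr2.png",cv2.resize(c["frame"][190:330,170:310],(560,560),interpolation=3))
E
```

```text
clock: 10.43
ee_pos: [494.8, -165.9, 175.8]
tcp_rot: [[0.282, -0.959, -0.001], [-0.959, -0.282, -0.001], [0.001, 0.001, -1.0]]
wrist_force: [0.5, 0.5, 0.3]
width: 85.4
t 10.43 p [ 494.8 -165.9  175.8] ang -73.6 tilt [-0.001 -0.001 -1.   ] F [0.5 0.5 0.3] w 85.4
shares [-0.0015 -0.0101  0.1837] yaw -0.0017 dist 92.0 rows>= 2.2
green 285 rack-frame med [42.9 -9.5 78.9] lo [ 41.6 -28.2  46.8] hi [ 45.4  25.7 105.1] dx/dy,dx/dz [0.008 0.004]
red 257 rack-frame med [13.7 -6.6 85.7] lo [ 12.6 -28.8  47.8] hi [ 16.6  26.5 105.3] dx/dy,dx/dz [-0.005 -0.001]
blue 268 rack-frame med [-16.4  -2.1  82.5] lo [-18.  -28.4  47.6] hi [-13.6  26.7 105.4] dx/dy,dx/dz [-0.012  0.015]
```

View pics/gr2.png

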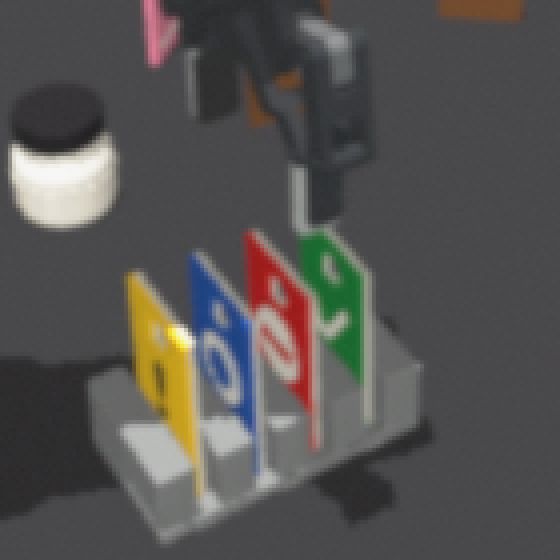

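Green stands fully down, with its top at 105, the same height as red and blue. Now the red tag, in the slot beside it (crop 280,320).

```bash
python3 -m jog '{"xyz":[[-0.001,-0.01,0.0],[-0.001,-0.01,0.01],[-0.001,-0.01,0.05],[-0.001,-0.01,0.09],[-0.001,-0.01,0.13],[-0.001,-0.01,0.16],[-0.001,-0.01,0.182],[-0.001,-0.01,0.182],[-0.001,-0.01,0.182]],"yaw":[-0.002,-0.002,-0.002,-0.002,-0.002,-0.002,-0.002,-0.002,-0.002],"fingers":[-1,-1,-1,-1,-1,-1,-1,-1,-1]}' 40
python3 - <<'E'
from h import *
from station import *
go(499.4,-163.9,84,-73.3)
c=read_camera("side");faces(c,["green","red","blue"]);cv2.imwrite("pics/gr3.png",cv2.resize(c["frame"][190:330,170:310],(560,560),interpolation=3))
E
```

```text
clock: 11.23
ee_pos: [500.9, -162.6, 83.5]
tcp_rot: [[0.291, -0.957, -0.001], [-0.957, -0.291, 0.001], [-0.001, 0.001, -1.0]]
wrist_force: [0.0, -0.2, 1.1]
width: 85.2
t 11.23 p [ 500.9 -162.6   83.5] ang -73.1 tilt [-0.001  0.001 -1.   ] F [ 0.  -0.2  1.1] w 85.2
shares [ 0.0015  0.0037 -0.0009] yaw 0.0011 dist 2.1 rows>= 0.0
green 36 rack-frame med [42.8 10.  78.9] lo [ 42.  -27.2  47.8] hi [44.2 26.9 99.5] dx/dy,dx/dz [0.009 0.006]
red 233 rack-frame med [13.7 -3.7 84.9] lo [ 12.6 -28.9  46.8] hi [ 17.1  26.6 104.9] dx/dy,dx/dz [0.002 0.003]
blue 268 rack-frame med [-16.4  -1.9  82.4] lo [-18.  -28.6  47.5] hi [-13.7  27.4 105.3] dx/dy,dx/dz [-0.01   0.015]
```

View pics/gr3.png

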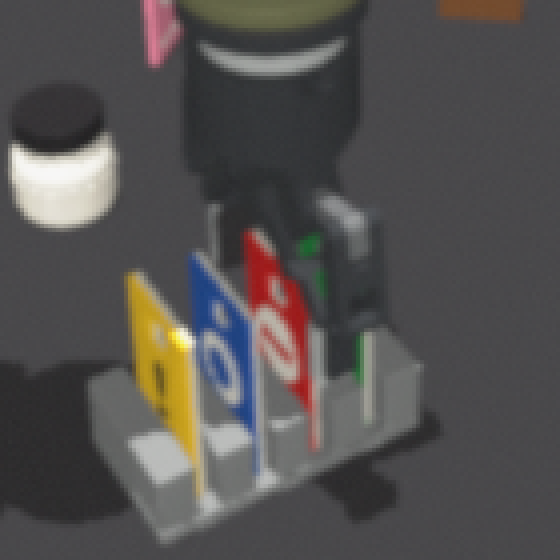

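```bash
python3 -m jog '{"xyz":[[0.001,0.003,0.0],[0.001,0.003,0.0],[0.001,0.003,0.0],[0.001,0.003,0.0],[0.001,0.003,0.0],[0.001,0.003,0.0],[0.001,0.003,0.0],[0.001,0.003,0.0],[0.001,0.003,0.0],[0.001,0.003,0.0]],"yaw":[0,0,0,0,0,0,0,0,0,0],"fingers":[-1,-1,1,1,1,1,1,1,1,1]}' 40; python3 -c "
from h import *
go(499.4,-163.9,84,-73.3)"
```

```text
clock: 12.12
ee_pos: [499.8, -164.3, 84.8]
tcp_rot: [[0.29, -0.957, 0.001], [-0.957, -0.29, -0.0], [0.001, -0.001, -1.0]]
wrist_force: [-1.3, 0.7, 5.5]
width: 55.1
t 12.12 p [ 499.8 -164.3   84.8] ang -73.2 tilt [ 0.001 -0.    -1.   ] F [-1.3  0.7  5.5] w 55.1
shares [-0.001   0.0005  0.0016] yaw 0.0008 dist 1.0 rows>= 0.0
```

Width is 55.1 mm, so it's gripped. Next I lift it straight up.

```bash
python3 -m jog '{"xyz":[[0,0,-0.02],[0,0,-0.05],[0,0,-0.09],[0,0,-0.14],[0,0,-0.2],[0,0,-0.27],[0,0,-0.34],[0,0,-0.34],[0,0,-0.34]],"yaw":[0,0,0,0,0,0,0,0,0],"fingers":[1,1,1,1,1,1,1,1,1]}' 40
python3 - <<'E'
from h import *
from station import *
c=read_camera("side");faces(c,["green","red","blue","yellow"]);cv2.imwrite("pics/lift2.png",cv2.resize(c["frame"][100:330,130:360],(600,600),interpolation=3))
go(520,-20,255,-40)
E
```

```text
clock: 12.87
ee_pos: [500.3, -164.3, 256.7]
tcp_rot: [[0.29, -0.957, 0.004], [-0.957, -0.29, -0.002], [0.003, -0.004, -1.0]]
wrist_force: [0.1, -0.6, -1.0]
width: 55.3
green 339 rack-frame med [42.9 -2.4 79.1] lo [ 41.7 -28.1  46.6] hi [ 45.5  26.7 104.9] dx/dy,dx/dz [0.004 0.001]
red 469 rack-frame med [ 14.3   5.2 214.5] lo [ 13.  -29.7 182.9] hi [ 16.9  25.4 276.5] dx/dy,dx/dz [-0.015  0.004]
blue 269 rack-frame med [-16.4  -2.8  82.6] lo [-18.  -28.4  48.3] hi [-13.8  27.4 105. ] dx/dy,dx/dz [-0.009  0.018]
yellow 346 rack-frame med [-46.3  -0.7  77.8] lo [-47.2 -25.8  45.9] hi [-42.9  28.8 105. ] dx/dy,dx/dz [-0.008  0.009]
t 12.92 p [ 499.4 -164.3  255. ] ang -73.2 tilt [ 0.001 -0.001 -1.   ] F [-0.2 -0.3 -0.4] w 55.2
shares [-2.642e-01 -1.231e-01 -2.000e-04] yaw -0.1843 dist 145.7 rows>= 4.6
```

View pics/lift2.png

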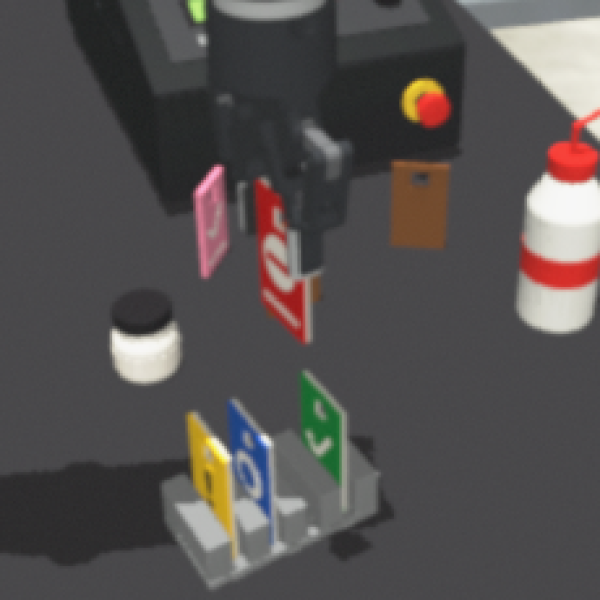

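```bash
python3 -m jog '{"xyz":[[-0.264,-0.123,0.0],[-0.264,-0.123,0.0],[-0.264,-0.123,0.0],[-0.264,-0.123,0.0],[-0.264,-0.123,0.0],[-0.264,-0.123,0.0]],"yaw":[-0.184,-0.184,-0.184,-0.184,-0.184,-0.184],"fingers":[1,1,1,1,1,1]}' 40; python3 -c "
from h import *
go(612,158,255,7)"
```

```text
clock: 13.42
ee_pos: [519.3, -18.3, 252.8]
tcp_rot: [[0.77, -0.638, -0.003], [-0.638, -0.77, 0.001], [-0.003, 0.001, -1.0]]
wrist_force: [0.3, -0.6, -0.6]
width: 55.2
t 13.42 p [519.3 -18.3 252.8] ang -39.6 tilt [-0.003  0.001 -1.   ] F [ 0.3 -0.6 -0.6] w 55.2
shares [-0.082  -0.3899 -0.0046] yaw -0.259 dist 199.2 rows>= 6.5
```

```bash
python3 -m jog '{"xyz":[[-0.082,-0.39,0.0],[-0.082,-0.39,0.0],[-0.082,-0.39,0.0],[-0.082,-0.39,0.0],[-0.082,-0.39,0.0],[-0.082,-0.39,0.0],[-0.082,-0.39,0.0],[-0.082,-0.39,0.0],[-0.082,-0.39,0.0]],"yaw":[-0.259,-0.259,-0.259,-0.259,-0.259,-0.259,-0.259,-0.259,-0.259],"fingers":[1,1,1,1,1,1,1,1,1]}' 40; python3 -c "
from h import *
go(612,158,131,7)"
```

```text
clock: 14.17
ee_pos: [614.0, 154.2, 252.9]
tcp_rot: [[0.994, 0.109, -0.002], [0.109, -0.994, -0.001], [-0.002, 0.001, -1.0]]
wrist_force: [0.6, -0.1, -0.7]
width: 55.2
t 14.17 p [614.  154.2 252.9] ang 6.3 tilt [-0.002 -0.001 -1.   ] F [ 0.6 -0.1 -0.7] w 55.2
shares [-0.0026 -0.0082  0.2437] yaw -0.0041 dist 121.9 rows>= 2.9
```

```bash
python3 -m jog '{"xyz":[[-0.003,-0.004,0.04],[-0.003,-0.004,0.1],[-0.003,-0.004,0.16],[-0.003,-0.004,0.21],[-0.003,-0.004,0.243],[-0.003,-0.004,0.243],[-0.003,-0.004,0.243],[-0.003,-0.004,0.243]],"yaw":[-0.004,-0.004,-0.004,-0.004,-0.004,-0.004,-0.004,-0.004],"fingers":[1,1,1,1,1,1,1,1]}' 40
python3 - <<'E'
from h import *
from station import *
go(612,158,131,7)
c=read_camera("side");np.savez("side5.npz",**c);cv2.imwrite("pics/hang1.png",cv2.resize(c["frame"][80:200,190:310],(600,600),interpolation=3))
R=np.array([[.121,.9926],[0,0]])
h=cv2.cvtColor(c["frame"],cv2.COLOR_BGR2HSV);m=cv2.inRange(h,(0,120,60),(8,255,255))>0
s=read_state();p=np.array(s["ee_pos"]);Rt=np.array(s["tcp_rot"])
uv,P=cloud(c,m=m);L=(P-p)@Rt;k=(abs(L)<[40,25,100]).all(1);L=L[k]
print(k.sum(),"tool lo",np.percentile(L,2,axis=0).round(1),"hi",np.percentile(L,98,axis=0).round(1),np.median(L,0).round(1))
E
```

```text
clock: 14.83
ee_pos: [613.0, 157.2, 134.0]
tcp_rot: [[0.992, 0.125, 0.001], [0.125, -0.992, 0.0], [0.001, -0.0, -1.0]]
wrist_force: [-0.1, 0.8, 0.3]
width: 55.3
t 14.83 p [613.  157.2 134. ] ang 7.2 tilt [ 0.001  0.    -1.   ] F [-0.1  0.8  0.3] w 55.3
shares [-0.0019 -0.0018  0.006 ] yaw 0.0009 dist 3.2 rows>= 0.1
435 tool lo [-27.9  -3.1 -19.8] hi [27.3  4.  74.9] [ 2.8  0.5 20.4]
```

View pics/hang1.png

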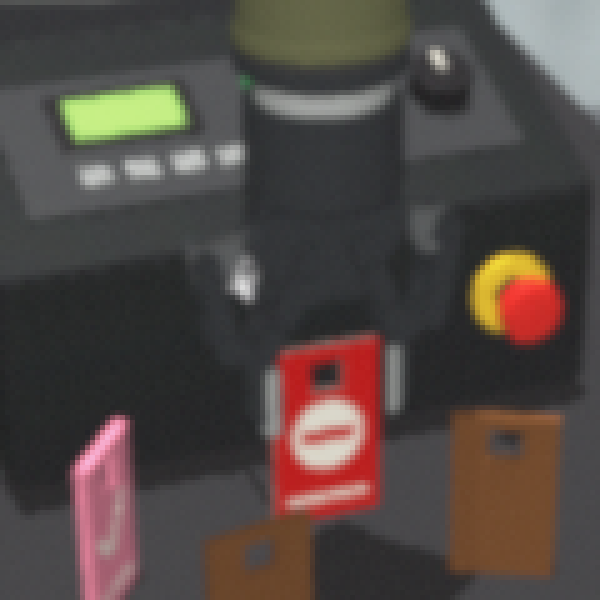

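```bash
python3 -m jog '{"xyz":[[-0.001,0,0.006],[-0.001,0,0.006],[-0.001,-0.02,0.006],[-0.001,-0.04,0.006],[-0.001,-0.06,0.006],[-0.001,-0.08,0.006],[-0.001,-0.1,0.006],[-0.001,-0.12,0.006],[-0.001,-0.13,0.006],[-0.001,-0.13,0.006]],"yaw":[0,0,0,0,0,0,0,0,0,0],"fingers":[1,1,1,1,1,1,1,1,1,1]}' 40
python3 - <<'E'
from h import *
from station import *
go(601,245,131,7)
c=read_camera("side");np.savez("side6.npz",**c);cv2.imwrite("pics/hang2.png",cv2.resize(c["frame"][100:180,200:280],(600,600),interpolation=3))
E
```

```text
clock: 15.72
ee_pos: [603.0, 224.2, 129.9]
tcp_rot: [[0.992, 0.13, -0.0], [0.13, -0.992, 0.001], [0.0, -0.001, -1.0]]
wrist_force: [0.1, -0.1, 0.2]
width: 55.4
t 15.72 p [603.  224.2 129.9] ang 7.4 tilt [-0.     0.001 -1.   ] F [ 0.1 -0.1  0.2] w 55.4
shares [ 0.0013 -0.0418 -0.0021] yaw 0.0025 dist 21.0 rows>= 0.5
```

View pics/hang2.png

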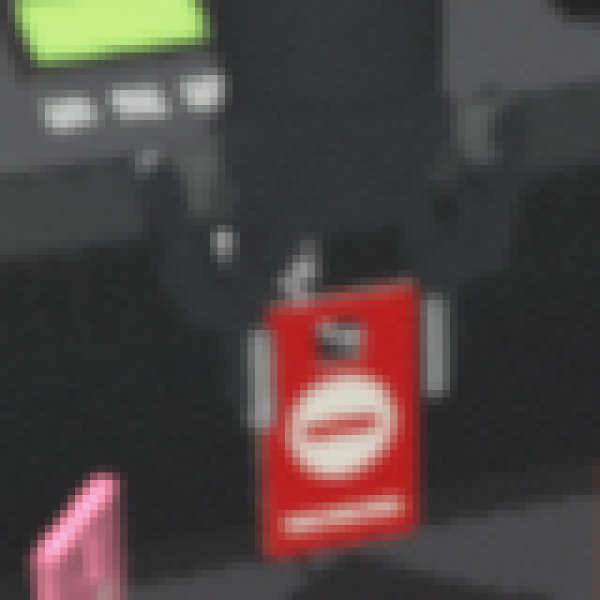

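The hook tip shows inside the hole (crop 340,338) and there's no contact force. I'll go on in, then lower.

```bash
python3 -m jog '{"xyz":[[0.001,-0.02,0.0],[0.001,-0.04,0.002],[0.001,-0.05,0.004],[0.001,-0.052,0.008],[0.001,-0.052,0.012],[0.001,-0.052,0.016],[0.001,-0.052,0.018],[0.001,-0.052,0.018]],"yaw":[0,0,0,0,0,0,0,0],"fingers":[1,1,1,1,1,1,1,1]}' 40
python3 - <<'E'
from h import *
from station import *
go(601,245,120.3,7)
c=read_camera("side");np.savez("side7.npz",**c);cv2.imwrite("pics/hang3.png",cv2.resize(c["frame"][100:180,200:280],(600,600),interpolation=3))
E
```

```text
clock: 16.43
ee_pos: [600.9, 247.1, 120.4]
tcp_rot: [[0.992, 0.126, -0.0], [0.126, -0.992, -0.001], [-0.001, 0.0, -1.0]]
wrist_force: [0.1, -0.2, 0.0]
width: 55.4
t 16.43 p [600.9 247.1 120.4] ang 7.3 tilt [-0.    -0.001 -1.   ] F [ 0.1 -0.2  0. ] w 55.4
shares [-0.0004  0.0041  0.0002] yaw 0.0015 dist 2.1 rows>= 0.0
```

View pics/hang3.png

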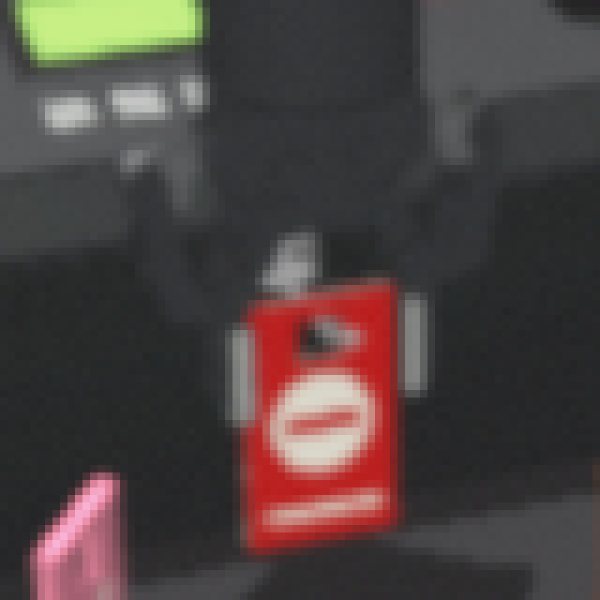

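The rod passes through the hole and projects out over the red face. I release now.

```bash
python3 -m jog '{"xyz":[[0,0,0.001],[0,0,0.001],[0,0,0.001],[0,0,0.001],[0,0,0.001],[0,0,0.001],[0,0,0.001],[0,0,0.001]],"yaw":[0,0,0,0,0,0,0,0],"fingers":[1,-1,-1,-1,-1,-1,-1,-1]}' 40;  python3 -m jog '{"xyz":[[0,0,-0.01],[0,0,-0.04],[0,0,-0.1],[0,0,-0.16],[0,0,-0.22],[0,0,-0.28],[0,0,-0.28]],"yaw":[0,0,0,0,0,0,0],"fingers":[-1,-1,-1,-1,-1,-1,-1]}'
python3 -c "
from h import *
go(500,0,330)"
```

```text
clock: 17.15
ee_pos: [600.9, 247.7, 120.3]
tcp_rot: [[0.992, 0.127, 0.0], [0.127, -0.992, 0.0], [0.0, -0.0, -1.0]]
wrist_force: [-0.0, -0.4, 0.2]
width: 85.3
clock: 17.73
ee_pos: [602.4, 249.7, 267.3]
tcp_rot: [[0.992, 0.127, 0.008], [0.127, -0.992, 0.005], [0.009, -0.004, -1.0]]
wrist_force: [0.6, 0.8, 0.9]
width: 85.3
t 17.73 p [602.4 249.7 267.3] ang 7.3 tilt [ 0.008  0.005 -1.   ] F [0.6 0.8 0.9] w 85.3
shares [-0.2654  0.4689 -0.1294] yaw 0.0 dist 277.1 rows>= 6.6
```

```bash
python3 -m jog '{"xyz":[[-0.27,0.47,-0.1],[-0.27,0.47,-0.1],[-0.27,0.47,-0.1],[-0.27,0.47,-0.1],[-0.27,0.47,-0.1],[-0.27,0.47,-0.1],[-0.27,0.47,-0.1],[-0.27,0.47,-0.1],[-0.27,0.47,-0.1],[-0.27,0.47,-0.1]],"yaw":[0,0,0,0,0,0,0,0,0,0],"fingers":[-1,-1,-1,-1,-1,-1,-1,-1,-1,-1]}'
python3 - <<'E'
from h import *
from station import *
T=read_camera("top");S=read_camera("side")
cv2.imwrite("pics/topf.png",T["frame"]);cv2.imwrite("pics/sidef.png",S["frame"])
for n,b,z in(("redtop",(160,165,172,200),139.5),):
    uv,P=cloud(T,b);k=abs(P[:,2]-z)<5
    if k.sum()>10: print(n,k.sum(),np.median(P[k,2]),cv2.minAreaRect(ray(T,uv[k],z)[:,:2].astype(np.float32)))
faces(S,["green","blue","yellow"])
h=cv2.cvtColor(S["frame"],cv2.COLOR_BGR2HSV);m=cv2.inRange(h,*HS["red"])>0
uv,P=cloud(S,m=m);k=(abs(P[:,0]-600)<40)&(abs(P[:,1]-250)<25)&(P[:,2]<160);print("red",k.sum(),np.percentile(P[k],2,axis=0).round(1),np.percentile(P[k],98,axis=0).round(1))
for box in((80,215,290,150),):pass
uv,P=cloud(T,(215,80,290,150));k=P[:,2]>150;print("bottle",P[k].min(0),P[k].max(0))
uv,P=cloud(T,(235,250,270,285));k=P[:,2]>40;print("jar",k.sum(),P[k].min(0) if k.any() else 0,P[k].max(0) if k.any() else 0)
o=np.hstack([cv2.resize(S["frame"][100:190,200:290],(400,400),interpolation=3),cv2.resize(S["frame"][230:330,180:280],(400,400),interpolation=3)]);cv2.imwrite("pics/f.png",o)
E
```

```text
clock: 18.57
ee_pos: [497.0, -1.7, 310.6]
tcp_rot: [[0.992, 0.128, 0.001], [0.128, -0.992, 0.001], [0.001, -0.0, -1.0]]
wrist_force: [0.2, -0.4, -0.3]
width: 85.2
redtop 68 138.2496851543672 ((599.477783203125, 245.0865020751953), (56.84756088256836, 4.805888652801514), 5.603800296783447)
green 327 rack-frame med [42.9 -3.9 79.3] lo [ 41.8 -28.2  46.7] hi [ 45.5  26.6 105. ] dx/dy,dx/dz [0.009 0.001]
blue 261 rack-frame med [-16.3  -0.9  83.3] lo [-18.  -28.3  47.5] hi [-13.8  27.6 105.2] dx/dy,dx/dz [-0.011  0.013]
yellow 340 rack-frame med [-46.4  -0.9  78. ] lo [-47.1 -25.8  46.7] hi [-43.   29.4 104.7] dx/dy,dx/dz [-0.006  0.009]
red 414 [573.8 241.5  45.2] [628.8 253.  140. ]
bottle [502.26484552  -1.2280385  150.17529627] [848.65672384  54.30238871 688.76885427]
jar 356 [391.03903599  15.31845716  59.70441525] [440.29966563  66.0862326  683.42067197]
```

View pics/f.png

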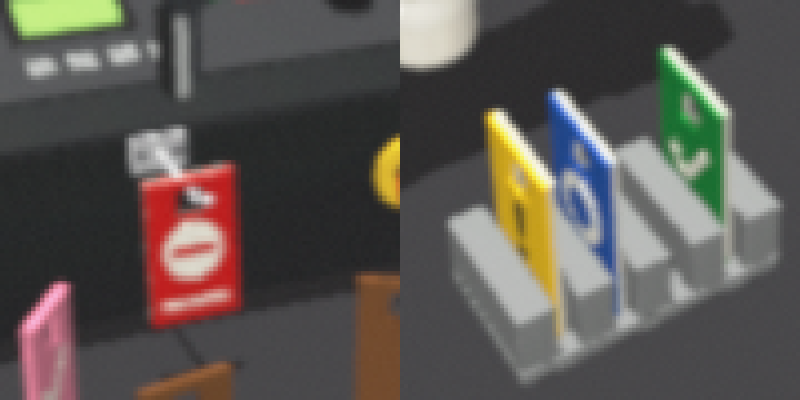

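View pics/sidef.png

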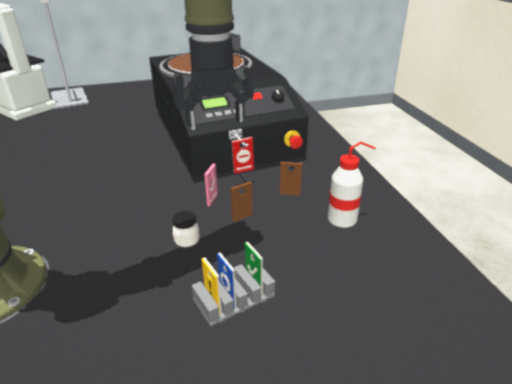

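The red tag hangs on the hook with its disc face outward, the rod through its hole, upright, its top at about 139. Green is in the rack, and blue, yellow, the jar and the bottle are where they were. I'll hold still briefly and hand in.

```bash
python3 -m jog '{"xyz":[[0,0,0],[0,0,0],[0,0,0],[0,0,0],[0,0,0],[0,0,0],[0,0,0],[0,0,0]],"yaw":[0,0,0,0,0,0,0,0],"fingers":[-1,-1,-1,-1,-1,-1,-1,-1]}'
python3 - <<'E'
from h import *
from station import *
S=read_camera("side");h=cv2.cvtColor(S["frame"],cv2.COLOR_BGR2HSV);m=cv2.inRange(h,*HS["red"])>0
uv,P=cloud(S,m=m);k=(abs(P[:,0]-600)<40)&(abs(P[:,1]-250)<25)&(P[:,2]<160);print("red",k.sum(),np.percentile(P[k],2,axis=0).round(1),np.percentile(P[k],98,axis=0).round(1))
faces(S,["green"]);print(sign_off())
E
```

```text
clock: 19.33
ee_pos: [496.8, -2.6, 310.3]
tcp_rot: [[0.992, 0.127, 0.0], [0.127, -0.992, 0.0], [0.0, -0.0, -1.0]]
wrist_force: [-0.3, -0.5, 0.0]
width: 85.6
red 415 [573.7 241.3  45.1] [629.  253.  139.3]
green 324 rack-frame med [43.  -3.6 79.3] lo [ 41.7 -28.1  46.3] hi [ 45.5  27.2 105.2] dx/dy,dx/dz [0.007 0.006]
the job is handed in; nothing more can be done
None
```

The green tag is in the rack's free slot and the red tag hangs on the hook with its marked face outward. I handed the job in at about 19.4 s; sign-off gives no verdict.

- **Green tag:** its top measured about 105 mm, level with its neighbours, so it is fully down. It stands upright and within about 1 mm of mid-slot along the slot.
- **Red tag:** it hangs with the rod through its hole. Its top edge is at about 139 mm and it sits square to the hook within about 1–2°. Two looks about 0.8 s apart agreed within 1 mm.
- **Other things:** the yellow and blue tags measured the same before and after. The jar's outline in the top view matched the start. The robot was clear of everything at hand-in.

**Checks that disagreed or failed:**
- The two cameras differ by about 1–2 mm.
- The green tag sat about 2–4 mm off the jaw centre, so I corrected for that before inserting it.
- My last numeric check of the bottle, and the height part of the jar's, were spoiled by the arm in view. In the side picture both stand where they were at the start.

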